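# Fit the tube disc to a tube rotator: disc, spacer sleeve, snap clip

### The arm

A 6-joint arm with a two-finger parallel gripper is mounted at the origin on the work surface. World frame = base frame: x ahead of the robot, y to its left, z up, the work surface at z = 0. Lengths are in mm, angles in rad, forces in N, time in s.
With the tool pointing down it reaches from about 350 to 975 mm from the base axis. Payload 7.1 kg.
Tool frame: the origin (TCP) lies at the very end of the fingers, on their centre line; the grasp point (between the pads) lies 19 mm behind it; x points along the fingers, y is the direction in which the jaws open and shut, and the axes are right-handed (so a half turn about x gives the same grasp; the last joint's range is limited). The gripper opens to 88 mm and grips with 3 to 60 N. Pads are 20 mm wide; open, the fingers measure 115 mm over their backs; the gripper's body (75 mm by 178 mm) begins 61 mm behind the grasp point.
Start: joints at [1.168, 0.423, 1.63, -0, 1.089, -0.019], TCP at [233.997, 579.526, 222.675] pointing down, gripper open.
Joint ranges: [-3, 3], [-0.9, 2.11], [0.09, 2.58], [-1.31, 4.45], [0.11, 2.69], [-2.54, 2.54]. Speed limits (rad/s): [2.39, 2.39, 3.01, 3.14, 3.14, 3.14].

### API

Orientations are given as a rotation vector (axis times angle).
In Python, from workcell import ctrl gives the robot as it stands. The module is installed in compiled form; this text tells all that it offers.
- The arm moves only by the tool carry_out, never from a script. Its argument "commands" is a list of rows, each a list of 6 numbers: the shift along the tool's x, y, z in m, then the turn, a rotation vector about the tool's x, y, z in degrees. In form: [[tx, ty, tz, rx, ry, rz], ...]. A call has 1 to 8 rows; each row shifts and turns the pose as measured when the row begins, along the tool's axes as they then stand; what a row does not reach is not made up. A row lasts 1/8 s, in which the tool goes at most 62.5 mm and 10.7 degrees, less where a joint would pass 70% of its speed; a pose out of reach is approached as far as the arm can. A call with a gripper value outside its range is refused whole. "grip" is the closure, from 0 (fully open) to 1 (shut), set as the call begins (left out, the last holds). The fingers move at their own pace and stop on an object; the grip force is fixed at half the most. Time passes only in rows, so rows that do not move let the fingers close. It gives the time, the measured TCP pose, the force and the opening at its end, in the units of the state.
- ctrl.get_obs(): the state, without advancing time (a new reading comes with each control period).
- ctrl.get_image(name): name is "scene" or "top" or "wrist"; returns a dict with "pixels" (420x560x3 uint8, blue, green, red), "intrinsics" (3x3 intrinsics, pixels), "rvec" (rotation vector, rad) and "tvec" (3), from world to camera coordinates, as OpenCV has them. Camera axes: x right, y down, z forward; pixel columns grow to the right and rows downward; lengths in mm; the calibration is good to about 2 mm. A picture is of the moment at which its call begins. There is no depth.
- ctrl.close_job(): hands the job in, once; it reports no verdict.
The state is a dict: "t": time; "qpos": joint angles; "qvel": joint speeds; "joint_torque": joint torques, N m; "ee_pos": TCP position; "orientation": TCP orientation; "ft_force": force on the tool from outside, world axes, zero at the start; "moment": the same for the moment, N m; "width": finger opening in mm.
Only numpy, scipy, OpenCV 4.12 (cv2) and the standard library are available. Lean on these libraries where they do the work, as an engineer would, in place of code of your own. Each camera call takes 0.05 s, during which the arm holds its last target. There are 200 camera calls.

### The job

Fit the tube disc on the tube rotator: lower it onto the upright shaft and turn it under light pressure until the notched foot of its hub drops fully home over the drive pin, slide the taller spacer sleeve down onto the hub, then push the snap clip sideways into the shaft's groove, flat on top of the sleeve, until it clicks fully home. Work with a light touch, because the geared head is delicate: firm fingertip pressure is enough, never lean or shove hard on the rotator or its shaft. Leave the short sleeve and everything else on the bench where they are.

Things in the scene. Friction and masses are not known exactly. Their poses are not given: they have to be found in the camera images.
- flange (a point): Centre of the top face of the rotator's steel drive flange (36 mm diameter), 114 mm above the bench, foot of the upright shaft; z up along the shaft, x and y follow the casing. A level drive pin, 4 mm square, 30 mm long, crosses the shaft 1.5 to 5.5 mm above this point; its direction differs each time and is not measured. The shaft turns if twisted with over 0.25 N m.
- groove (a point): Middle of the groove near the top of the shaft, on its axis, 57 mm above the flange point. The shaft is 12 mm thick; in the groove, 53 to 61 mm above the flange, only 8 mm; then a 12 mm head to 64 mm and a cone to 5 mm thickness at the tip, 71 mm above the flange. Axes as point flange.
- rotator: Tube rotator, fixed to the bench, its head set vertical: white casing 160 x 125 x 47 mm (display and knob on its -x side), above it two aluminium cheeks with clamp knobs and a grey gear head, up to 102 mm. Origin under the centre of the casing, x along its 160 mm, z up.
- disc: Grey tube disc, 0.12 kg. Origin at the centre of its underside, z along its axis, up; bore 14 mm. Foot: four teeth on a ring 22 to 32 mm across, 0 to 8 mm high, one on the x axis and one each 90 degrees; the 4 gaps, about 5.5 mm wide, fit the drive pin. Plate: 110 mm diameter, 8 to 13 mm, clips near its rim to 22 mm. With its teeth on the pin it stands 5.5 mm above home.
- disc_hub (a point): On the disc's axis, 30 mm above its underside: where to grip its hub, a grey cylinder 28 mm in diameter from 13 to 36 mm above the underside. Home, the underside of the foot is on the flange and the top of the hub 36 mm above it. Axes as the disc.
- sleeve: The taller spacer sleeve: plain aluminium ring, 28 mm diameter, 18 mm tall, bore 14 mm, 25 g. Origin at the centre of its underside, z along its axis. Home, it stands on the hub of the disc, its underside 36 mm and its top 54 mm above the flange.
- clip: Flat steel snap clip, 4 mm thick, lying flat. Origin on its underside, where the shaft's axis sits once it is home; z up. Two sprung jaws, about 28 mm wide over the flared tips, reach 14.5 mm to +x, the way it is pushed. They touch the shaft's neck 8 mm before home, spread under a push of about 3 to 12 N and snap past it 5 mm before home; then the mouth's bottom meets the neck.
- clip_tab (a point): Middle of the upright black tab by which the clip is held, 20 mm above the clip's underside, 31 mm behind its origin (at -x). The tab measures 14 mm along x, 10 mm along y and stands from 4 to 30 mm high, on a tail 10 mm wide. In the groove, on the sleeve, the clip has 3 mm free under the shaft's head. Axes as the clip.
- short_sleeve: Spare aluminium spacer sleeve of the same 28 mm diameter and 14 mm bore but only 10 mm tall: not for this job. Origin at the centre of its underside.
- tube_rack: Orange tube rack, 200 x 85 x 52 mm, bystander. Origin under its centre, x along its length.
- reagent_bottle: Clear bottle with a blue cap, 72 mm diameter, 130 mm tall, bystander. Origin under its centre.
- marker: Black marker pen lying on the bench, 130 mm long, 12 mm thick, bystander. Origin under its middle, x along it.
- microtube: White microtube lying on the bench, 45 mm long, 13 mm thick, bystander. Origin under its middle, x along it.
- beaker: Glass beaker, 68 mm diameter, 70 mm tall, bystander. Origin under its centre.
- jar: Amber jar with a blue cap, 48 mm diameter, 60 mm tall, bystander. Origin under its centre.
- tip_box: Blue tip box with a white lid, 120 x 84 x 58 mm, bystander. Origin under its centre.
Not all that is in view belongs to the job. What is shaped like the rotator but blue or orange is not meant.

How it is judged (in metres and radians):
On the way, in this order (a step that is already met when the one before it is completed fails the run):
1. the disc is home on the flange: its foot dropped over the drive pin, on the shaft's axis (z of disc in the frame of flange between -0.0025 and 0.0025 m and horizontal distance between disc and flange below 0.003 m), for 0.2 s.
2. the tall sleeve is down on the hub of the disc, the disc still home (all of step 1 and z of sleeve in the frame of flange between 0.0335 and 0.0385 m and horizontal distance between sleeve and flange below 0.003 m), for 0.2 s.
At the end, for the whole second after the job is handed in: All at rest on the shaft: disc home on the flange (within 2.5 mm), tall sleeve down on its hub (2.5 mm), both within 3 mm of the axis, and the clip in the groove on the sleeve, flat (7 degrees), its origin within 3 mm of the shaft's axis (all of step 2 and z of clip in the frame of flange between 0.0515 and 0.057 m and horizontal distance between clip and flange below 0.003 m and angle between clip's own z axis and vertical below 0.12 rad and linear speed of each of disc, sleeve, clip below 0.02 m/s); the robot touches nothing.
It fails at once if the rotator or its shaft is pressed or pushed with more than 50 N (contact force between rotator and anything else above 50 N).
It fails at once if the short sleeve or another bystander is moved by more than 30 mm (distance of any of short_sleeve, tube_rack, reagent_bottle, marker, microtube, beaker, jar, tip_box from where it was at the start of the episode above 0.03 m).
It also fails if it takes over 72 s, if anything falls off the work surface, if the arm or the gripper's body presses on something with over 40 N, if the wrist force passes 120 N, or if a joint passes its speed limit or range.

## Working session

There is one attempt and no reset: what is moved stays moved. The work goes in short steps, Python scripts to look and compute and a tool call to move; the robot and the scene stay as the last step left them, time stands still between calls to the robot, and variables do not carry over. Pictures are saved under pics/ and viewed, about 8 in all and at most 12, crops included, and the job is handed in when it is done.

Besides the shell and the picture viewer there is one more tool, called in YAML: its name, and indented under it one key for each argument. carry_out: Moves the arm, as the interface text tells. Its arguments: {"type":"object","properties":{"commands":{"type":"array"},"grip":{"type":"number"}},"required":["commands"]}

```bash
mkdir -p pics; cat > h.py <<'E'
import numpy as np, cv2
from workcell import ctrl
def snap(name,fn=None):
    d=ctrl.get_image(name)
    if fn: cv2.imwrite('pics/'+fn+'.png',d['pixels']); np.savez('pics/'+fn+'.npz',**d)
    return d
def load(fn): return dict(np.load('pics/'+fn+'.npz'))
def cam(d):
    R=cv2.Rodrigues(np.array(d['rvec'],float))[0]; t=np.array(d['tvec'],float).ravel(); return np.array(d['intrinsics']),R,t
def ray(d,uv):
    K,R,t=cam(d); v=R.T@np.linalg.solve(K,[uv[0],uv[1],1.]); return -R.T@t, v/np.linalg.norm(v)
def onz(d,uv,z):
    o,v=ray(d,uv); return o+v*(z-o[2])/v[2]
def proj(d,p):
    K,R,t=cam(d); q=K@(R@np.array(p,float)+t); return q[:2]/q[2]
def tri(d1,u1,d2,u2):
    A=np.zeros((3,3));b=np.zeros(3)
    for d,u in((d1,u1),(d2,u2)):
        o,v=ray(d,u);M=np.eye(3)-np.outer(v,v);A+=M;b+=M@o
    return np.linalg.solve(A,b)
E
python3 - <<'E'
from h import *
for n in('top','scene','wrist'):
    d=snap(n,n+'0'); o,v=ray(d,(280,210)); print(n,o.round(),v.round(3),d['intrinsics'][0][0])
o=ctrl.get_obs(); print({k:np.round(v,3) for k,v in o.items()})
E
```

```text
top [ 205.   -8. 1562.] [ 0.189  0.001 -0.982] 517.3525606766481
scene [ 990. -523. 1256.] [-0.358  0.414 -0.837] 537.2306020106943
wrist [169. 605. 384.] [ 0.235 -0.094 -0.968] 362.2451385732097
{'t': np.float64(0.15), 'qpos': array([ 1.168,  0.424,  1.631, -0.   ,  1.089, -0.019]), 'qvel': array([ 0.001, -0.003, -0.002, -0.001, -0.001, -0.002]), 'joint_torque': array([-0.0000e+00, -5.4499e+01, -2.7392e+01,  6.4000e-02,  2.1000e-02,
       -0.0000e+00]), 'ee_pos': array([233.852, 579.124, 222.065]), 'orientation': array([ 0.3  ,  1.55 , -0.302]), 'ft_force': array([-0.42 ,  0.393, -0.601]), 'moment': array([ 0.014, -0.029,  0.025]), 'width': np.float64(88.043)}
```

View pics/top0.png

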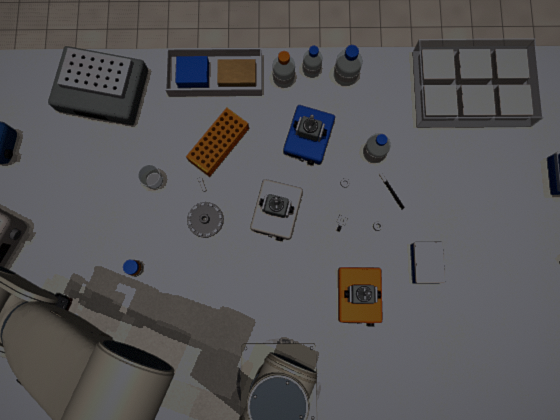

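View pics/scene0.png

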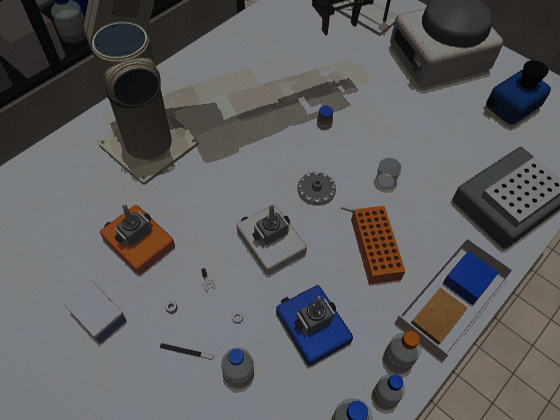

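Top view: disc (205,219), white rotator (277,208), clip (342,222), rings at (345,183) and (377,226). Scene view: disc (317,187), rotator shaft (270,215), clip (207,278), rings (171,307) and (237,317). I'll zoom both.

```bash
python3 - <<'E'
from h import *
t=load('top0');s=load('scene0')
def cr(d,u,v,w,h,k): return cv2.resize(d['pixels'][v:v+h,u:u+w],None,fx=k,fy=k,interpolation=cv2.INTER_CUBIC)
a=np.hstack([cr(t,180,170,100,70,4),cr(t,310,170,100,70,4)])
b=np.hstack([cr(s,160,260,100,75,4),cr(s,235,165,100,75,4)])
cv2.imwrite('pics/z0.png',np.clip(np.vstack([a,b]).astype(float)*1.5,0,255).astype(np.uint8))
for n,p in(('base',(0,0,0)),('x',(300,0,0)),('y',(0,300,0))):print(n,proj(t,p),proj(s,p))
for n,uv,z in(('disc',(205,219),36),('rot',(277,205),185),('clip',(342,222),4),('r1',(345,183),10),('r2',(377,226),10)):print(n,onz(t,uv,z).round())
for n,uv,z in(('disc',(317,187),36),('r1',(237,317),10),('r2',(171,307),10)):print('s',n,onz(s,uv,z).round())
E
```

```text
base [278.65510052 381.25664626] [148.33427769 143.04190387]
x [278.14758751 277.05433805] [216.82476699 199.80254242]
y [175.1800595  381.66845978] [220.28308303  91.74951847]
disc [472. 218.  36.]
rot [483.   1. 185.]
clip [ 466. -196.    4.]
r1 [ 587. -208.   10.]
r2 [ 452. -301.   10.]
s disc [490. 208.  36.]
s r1 [ 594. -209.   10.]
s r2 [ 457. -303.   10.]
```

View pics/z0.png

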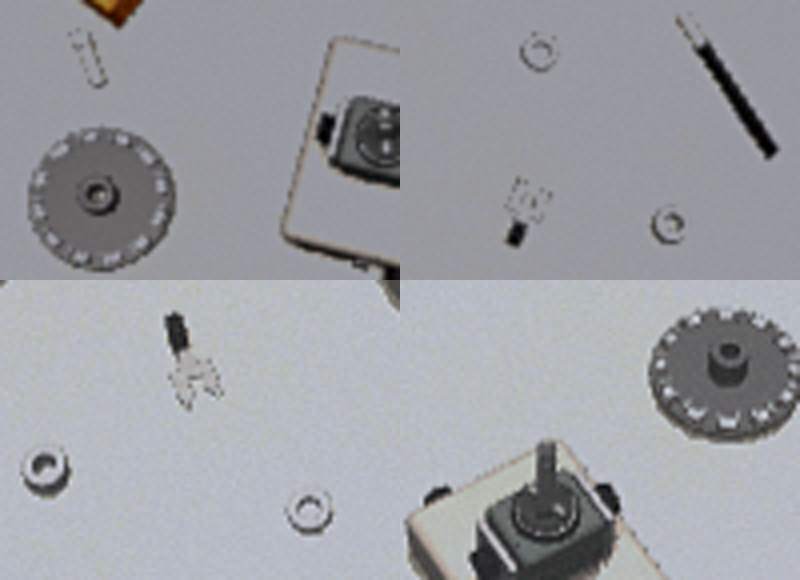

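The zoom confirms it: the tall sleeve is the ring at top (377,226) with the deeper side wall, and the short one is at (345,183). The clip tab is at top (339,228) with its jaws toward (342,220), so the clip yaw is about -24°. Next I'll set up a move planner.

```bash
cat >> h.py <<'E'
from scipy.spatial.transform import Rotation as Rn
def state():
    o=ctrl.get_obs(); return o,np.array(o['ee_pos']),Rn.from_rotvec(o['orientation']).as_matrix()
def plan(target,yaw=None):
    """yaw: world angle(deg) of tool z (horizontal). prints turn (about tool xyz, levelled) and shift in tool axes before and after the turn"""
    o,p,R=state(); y0=np.degrees(np.arctan2(R[1,2],R[0,2])); yaw=y0 if yaw is None else yaw
    a=np.radians(yaw); x=np.array([0,0,-1.]);z=np.array([np.cos(a),np.sin(a),0]); Rt=np.column_stack([x,np.cross(z,x),z])
    d=(np.array(target)-p)/1000
    print('t',round(float(o['t']),2),'tcp',p.round(1),'yawz',y0.round(1),'w',round(float(o['width']),1),'F',np.round(o['ft_force'],1),'q6',round(o['qpos'][5],2))
    print(' turn',np.degrees(Rn.from_matrix(R.T@Rt).as_rotvec()).round(1),'shift now-axes',(R.T@d).round(4),'shift after-turn',(Rt.T@d).round(4))
E
python3 - <<'E'
from h import *
o,p,R=state(); print(R.round(3))
t=load('top0');s=load('scene0')
print('disc hub', onz(t,(204.5,218.5),36),onz(s,(317,182.5),36),tri(t,(204.5,218.5),s,(317,182.5)))
print('sleeve', onz(t,(377.2,225.8),18),onz(s,(171.2,306.7),18))
print('tab', onz(t,(338.75,228.5),25),'jaw',onz(t,(342.5,220),4))
print('tip', onz(s,(271.5,206.5),185))
plan((400,215,300),0)
E
```

```text
[[-0.     0.374  0.927]
 [-0.001  0.927 -0.374]
 [-1.    -0.001 -0.   ]]
disc hub [473.46290811 219.75780039  36.        ] [480.00140555 219.74859265  36.        ] [475.97983547 222.41158389  28.72570432]
sleeve [ 451.18565007 -299.85441424   18.        ] [ 459.87412982 -304.00029432   18.        ]
tab [ 442.52660375 -182.86971746   25.        ] jaw [ 471.96439723 -197.387616      4.        ]
tip [ 5.09975936e+02 -5.33220833e-02  1.85000000e+02]
t 0.15 tcp [233.9 579.1 222.1] yawz -22.0 w 88.0 F [-0.4  0.4 -0.6] q6 -0.02
 turn [-22.   -0.    0.1] shift now-axes [-0.0776 -0.2755  0.2904] shift after-turn [-0.0779 -0.3641  0.1661]
```

carry_out:
  commands:
    - [-0.001,-0.03,0.045,0,0,0]
    - [-0.001,-0.03,0.045,0,0,0]
    - [-0.001,-0.03,0.045,0,0,0]
    - [-0.001,-0.03,0.045,0,0,0]
    - [-0.001,-0.03,0.045,0,0,0]
    - [-0.001,-0.03,0.045,0,0,0]
    - [-0.001,-0.03,0.045,0,0,0]
    - [-0.001,-0.03,0.045,0,0,0]
  grip: 0.45

```text
t: 1.15
ee_pos: [483.0, 214.3, 229.1]
orientation: [0.294, 1.551, -0.296]
ft_force: [0.0, 0.0, 0.0]
width: 48.6
```

```bash
python3 - <<'E'
from h import *
plan((476,220,200),-22); d=snap('wrist','w1')
plan((476,220,200),-22); print(proj(d,(476,220,36)))
E
```

```text
t 1.15 tcp [483.  214.3 229.1] yawz -21.6 w 48.6 F [0. 0. 0.] q6 -0.8
 turn [ 0.4 -0.   0.1] shift now-axes [ 0.0291  0.0028 -0.0086] shift after-turn [ 0.0291  0.0027 -0.0086]
t 1.2 tcp [486.2 210.  229.4] yawz -21.7 w 48.6 F [ 3.5 -2.8  0.6] q6 -0.8
 turn [0.3 0.2 0.1] shift now-axes [ 0.0293  0.0056 -0.0133] shift after-turn [ 0.0294  0.0054 -0.0132]
[282.70230085 178.964131  ]
```

View pics/w1.png

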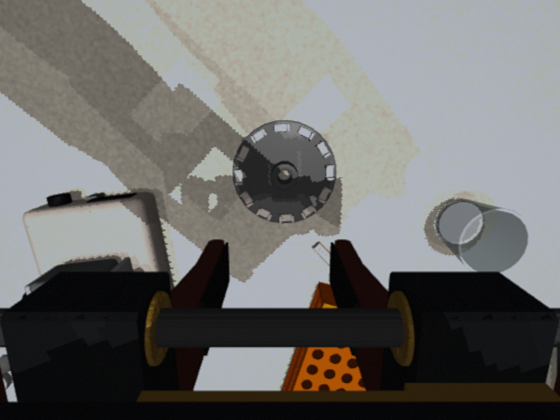

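The wrist view shows the disc at about (284,172), with the hub and bore visible. The arm was still settling, so I'll take a fresh picture and fit circles.

```bash
python3 - <<'E'
from h import *
d=snap('wrist','w2'); p=(476,220)
g=cv2.medianBlur(cv2.cvtColor(d['pixels'],cv2.COLOR_BGR2GRAY),3)
g2=g[60:240,180:390]
for z,r0,r1,par in((13,46,58,25),(36,11,18,12),(36,5,9,10)):
    c=cv2.HoughCircles(g2,cv2.HOUGH_GRADIENT_ALT if 0 else cv2.HOUGH_GRADIENT,1,100,param1=100,param2=par,minRadius=r0,maxRadius=r1)
    if c is not None:
        for u,v,r in c[0][:2]: print(z,u+180,v+60,r,onz(d,(u+180,v+60),z).round(1))
plan((476,220,200),-22)
cv2.imwrite('pics/z1.png',cv2.resize(d['pixels'][90:230,210:370],None,fx=5,fy=5,interpolation=cv2.INTER_CUBIC)[:600])
E
```

```text
13 287.5 166.5 52.3 [473.  223.5  13. ]
36 287.5 169.5 14.6 [472.6 223.2  36. ]
36 249.5 195.5 6.0 [483.  178.2  36. ]
t 1.25 tcp [484.6 212.3 229.2] yawz -21.8 w 48.3 F [-0.1  0.8 -0.4] q6 -0.8
 turn [0.2 0.1 0.1] shift now-axes [ 0.0291  0.004  -0.0109] shift after-turn [ 0.0292  0.0039 -0.0109]
```

View pics/z1.png

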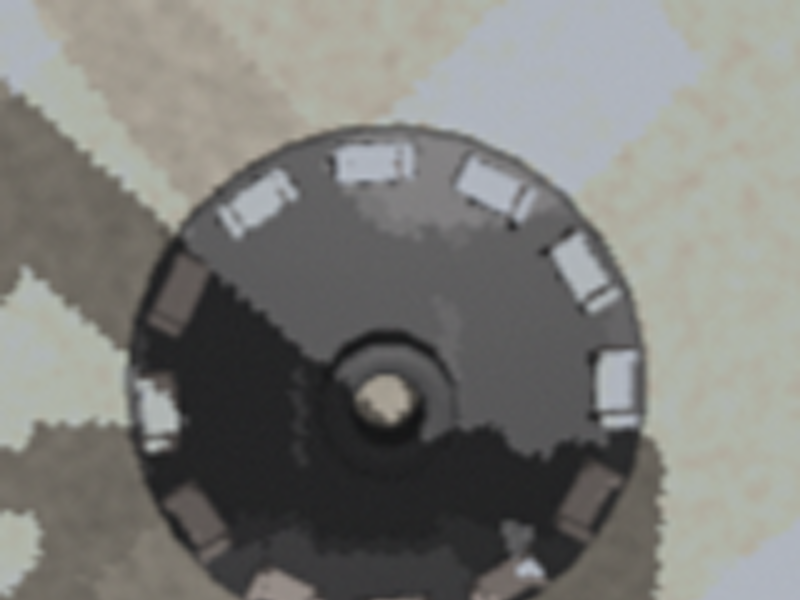

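The disc outline (radius 52 px) and hub circle both put the centre at about (473, 223). The 12 rim clips are visible, and the finger gap clears them. Moving above it.

carry_out:
  commands:
    - [0,0.006,-0.015,0,0,0]
    - [0.04,0,0,0,0,0]
    - [0.04,0,0,0,0,0]
    - [0.04,0,0,0,0,0]
    - [0.04,0,0,0,0,0]
    - [0,0,0,0,0,0]
    - [0,0,0,0,0,0]

```text
t: 2.12
ee_pos: [465.3, 234.2, 67.0]
orientation: [0.293, 1.551, -0.292]
ft_force: [-0.1, 0.8, 0.1]
width: 48.2
```

```bash
python3 - <<'E'
from h import *
plan((473,223.3,16),-22)
d=snap('wrist','w3'); g=cv2.medianBlur(cv2.cvtColor(d['pixels'],cv2.COLOR_BGR2GRAY),3)
print(proj(d,(473,223.3,36)),proj(d,(473,223.3,13)))
cv2.imwrite('pics/w3b.png',cv2.resize(d['pixels'],None,fx=1.4,fy=1.4))
E
```

```text
t 2.12 tcp [465.3 234.2  67. ] yawz -21.3 w 48.2 F [-0.1  0.8  0.1] q6 -0.76
 turn [ 0.7  0.  -0. ] shift now-axes [ 0.051  -0.0074  0.0111] shift after-turn [ 0.051  -0.0072  0.0112]
[267.05837785 261.22634446] [268.22159019 247.06180224]
```

View pics/w3b.png

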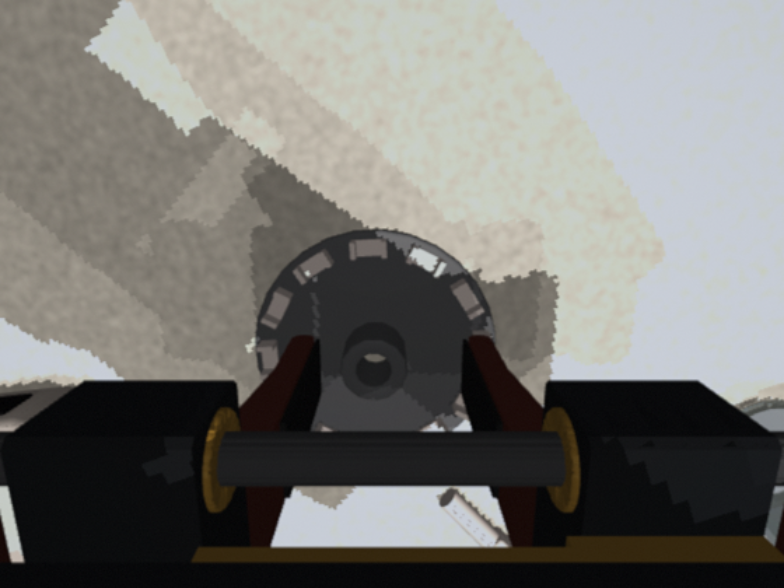

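The hub is seen at (268,259) and predicted at (267,261), so they agree. The arm drifted past the target in xy, so I'll correct and let it settle.

carry_out:
  commands:
    - [0,-0.0073,0.0112,0,0,0]
    - [0,0,0,0,0,0]
    - [0,0,0,0,0,0]
    - [0,0,0,0,0,0]

```text
t: 2.68
ee_pos: [475.9, 223.3, 70.9]
orientation: [0.296, 1.545, -0.289]
ft_force: [-0.4, 0.5, -0.4]
width: 48.3
```

```bash
python3 - <<'E'
from h import *
plan((473,223.5,16),-22)
d=snap('wrist','w4'); g=cv2.medianBlur(cv2.cvtColor(d['pixels'],cv2.COLOR_BGR2GRAY),3)
P=proj(d,(473,223.3,36)).round(1);print(P)
u0,v0=int(P[0])-50,int(P[1])-45
for r0,r1 in((16,27),(8,14)):
    c=cv2.HoughCircles(g[v0:v0+90,u0:u0+100],cv2.HOUGH_GRADIENT,1,100,param1=60,param2=12,minRadius=r0,maxRadius=r1)
    if c is not None: u,v,r=c[0][0]; print(u+u0,v+v0,r,onz(d,(u+u0,v+v0),36).round(1))
E
```

```text
t 2.67 tcp [475.9 223.3  70.9] yawz -21.4 w 48.3 F [-0.4  0.5 -0.4] q6 -0.78
 turn [ 0.6  0.3 -0.3] shift now-axes [ 0.0549 -0.0012 -0.0031] shift after-turn [ 0.0549 -0.0009 -0.0028]
[277.8 235.7]
277.5 228.5 21.8 [468.9 224.7  36. ]
276.5 238.5 12.2 [474.3 222.   36. ]
```

carry_out:
  commands:
    - [0.02,-0.001,-0.002,0,0,0]
    - [0.02,0,0,0,0,0]
    - [0.01,0,0,0,0,0]
    - [0,0,0,0,0,0]
    - [0,0,0,0,0,0]
    - [0,0,0,0,0,0]

```text
t: 3.48
ee_pos: [475.1, 223.8, 20.9]
orientation: [0.297, 1.543, -0.288]
ft_force: [0.8, -0.6, -0.1]
width: 48.6
```

```bash
python3 - <<'E'
from h import *
plan((473,223.3,16),-22)
E
```

```text
t 3.48 tcp [475.1 223.8  20.9] yawz -21.4 w 48.6 F [ 0.8 -0.6 -0.1] q6 -0.78
 turn [ 0.6  0.4 -0.4] shift now-axes [ 0.0049 -0.0013 -0.0017] shift after-turn [ 0.0049 -0.0013 -0.0017]
```

carry_out:
  commands:
    - [0.004,-0.0013,-0.0017,0.5,0.4,-0.4]
    - [0,0,0,0,0,0]
    - [0,0,0,0,0,0]

```text
t: 3.85
ee_pos: [473.4, 223.5, 17.4]
orientation: [0.301, 1.55, -0.3]
ft_force: [0.3, 0.3, 0.4]
width: 48.0
```

carry_out:
  commands:
    - [0,0,0,0,0,0]
    - [0,0,0,0,0,0]
    - [0,0,0,0,0,0]
    - [0,0,0,0,0,0]
    - [0,0,0,0,0,0]
    - [0,0,0,0,0,0]
  grip: 1

```text
t: 4.6
ee_pos: [473.4, 223.4, 17.5]
orientation: [0.301, 1.549, -0.3]
ft_force: [-0.7, -0.4, -0.3]
width: 26.6
```

```bash
python3 - <<'E'
from h import *
plan((473,223.3,16),-22)
E
```

```text
t 4.6 tcp [473.4 223.4  17.5] yawz -21.9 w 26.6 F [-0.7 -0.4 -0.3] q6 -0.77
 turn [ 0.1  0.  -0.1] shift now-axes [ 0.0015 -0.0003 -0.0004] shift after-turn [ 0.0015 -0.0003 -0.0004]
```

Gripped, with a width of 26.6. Lift, then move to where the wrist camera can see the shaft ahead of the held disc.

carry_out:
  commands:
    - [-0.02,0,0,0,0,0]
    - [-0.045,0,0,0,0,0]
    - [-0.045,0,0,0,0,0]
    - [-0.045,0,0,0,0,0]
    - [-0.045,0,0,0,0,0]
    - [-0.025,0,0,0,0,0]
    - [0,0,0,0,0,0]
    - [0,0,0,0,0,0]

```text
t: 5.6
ee_pos: [471.1, 222.3, 246.5]
orientation: [0.298, 1.555, -0.303]
ft_force: [-0.1, -0.1, -1.4]
width: 26.5
```

carry_out:
  commands:
    - [0,-0.03,0,0,0,0]
    - [0,-0.045,0,0,0,0]
    - [0,-0.045,0,0,0,0]
    - [0,-0.045,0,0,0,0]
    - [0,-0.025,0,0,0,0]
    - [0,0,0,0,0,0]
    - [0,0,0,0,0,0]
    - [0,0,0,0,0,0]

```text
t: 6.6
ee_pos: [392.7, 41.6, 236.5]
orientation: [0.292, 1.573, -0.307]
ft_force: [0.4, 0.4, -1.7]
width: 26.6
```

```bash
python3 - <<'E'
from h import *
t=load('top0');s=load('scene0')
print('flange top',onz(t,(277.5,203.8),114).round(1))
plan((399,45,240),-22)
d=snap('wrist','w5'); print(proj(d,(510,0,185)),proj(d,(510,0,114)))
cv2.imwrite('pics/w5b.png',np.clip(d['pixels'].astype(float)*1.5,0,255)[:, :])
E
```

```text
flange top [5.011e+02 2.000e-01 1.140e+02]
t 6.6 tcp [392.7  41.6 236.5] yawz -21.8 w 26.6 F [ 0.4  0.4 -1.7] q6 -1.11
 turn [ 0.2 -1.2  0.8] shift now-axes [-0.0037  0.0055  0.0045] shift after-turn [-0.0035  0.0055  0.0046]
[287.93452488 403.97672748] [287.15811825 343.73942785][ WARN:0@1.735] global loadsave.cpp:1063 imwrite_ Unsupported depth image for selected encoder is fallbacked to CV_8U.
```

View pics/w5b.png

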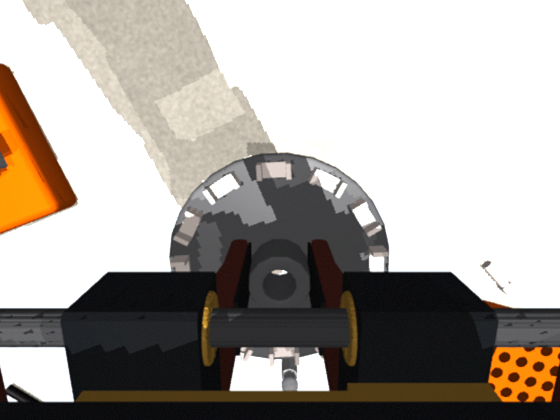

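Image-up turned out to be tool -z: the shaft shows at the bottom edge (288,380), behind the gripper. So I need to look from the shaft's +z side.

carry_out:
  commands:
    - [0,0,0.035,0,-1.2,0.8]
    - [0,0,0.045,0,0,0]
    - [0,0,0.045,0,0,0]
    - [0,0,0.045,0,0,0]
    - [0,0,0.045,0,0,0]
    - [0,0,0.02,0,0,0]
    - [0,0,0,0,0,0]
    - [0,0,0,0,0,0]

```text
t: 7.65
ee_pos: [618.9, -41.3, 232.6]
orientation: [0.293, 1.553, -0.29]
ft_force: [-0.2, 0.1, -1.9]
width: 26.7
```

carry_out:
  commands:
    - [0,0,0,0,0,0]
    - [0,0,0,0,0,0]

```text
t: 7.9
ee_pos: [617.4, -40.3, 232.7]
orientation: [0.292, 1.554, -0.29]
ft_force: [-0.3, -0.6, -1.0]
width: 26.6
```

```bash
python3 - <<'E'
from h import *
plan((615,-45,240),-22)
d=snap('wrist','w6'); a=proj(d,(506,0,185)).round(1);b=proj(d,(503,0,114)).round(1); print(a,b)
u,v=int(b[0]),int(b[1])
x0,y0=max(u-100,0),max(v-75,0)
c=d['pixels'][y0:y0+150,x0:x0+200]; print(x0,y0)
cv2.imwrite('pics/z6.png',cv2.resize(np.clip(c.astype(float)*1.2,0,255).astype(np.uint8),None,fx=4,fy=4,interpolation=cv2.INTER_CUBIC))
E
```

```text
t 7.9 tcp [617.4 -40.3 232.7] yawz -21.2 w 26.6 F [-0.3 -0.6 -1. ] q6 -1.29
 turn [ 0.8 -0.2 -0. ] shift now-axes [-0.0073 -0.0053 -0.0006] shift after-turn [-0.0073 -0.0053 -0.0005]
[274.7  20.2] [274.3  41.5]
174 0
```

View pics/z6.png

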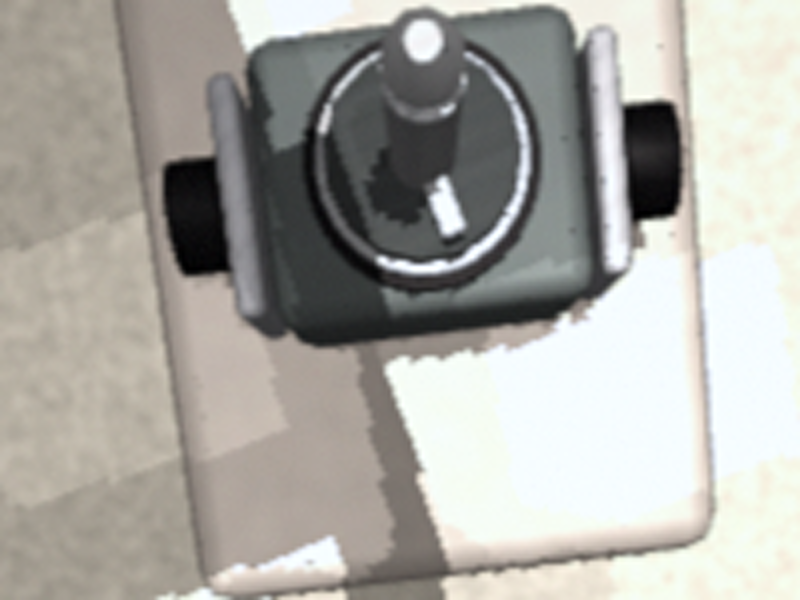

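Tip at pixel (279.8,9.5), flange ellipse centre at about (280,40), and one pin end at about (287,58). Convert these to the world frame.

```bash
python3 - <<'E'
from h import *
d=load('w6')
print('tip',onz(d,(279.8,9.5),185).round(1)); f=onz(d,(280,40.3),114);print('flange',f.round(1))
g=cv2.cvtColor(d['pixels'],cv2.COLOR_BGR2GRAY)
a=onz(d,(283.5,46.5),119.5);b=onz(d,(287,57),119.5);print('pin',a.round(1),b.round(1),np.degrees(np.arctan2(*(b-a)[[1,0]])), np.degrees(np.arctan2(*(b-f)[[1,0]])))
# shaft side edges vs predicted axis
for z in(130,150,178): print(z,proj(d,(f[0],f[1],z)).round(1))
# clips angles in disc at w2 picture
d=load('w2'); c=np.array([473,223.3])
for uv in((617,388),(372,162),(155,412),(495,187),(585,270),(258,203),(180,292)):
    p=onz(d,(210+uv[0]/5,90+uv[1]/5),20)[:2]-c; print(np.degrees(np.arctan2(p[1],p[0])).round(1),np.hypot(*p).round(1),end=' | ')
s=load('scene0'); print('\nscene tip',onz(s,(271.5,205.5),185).round(1)); t=load('top0'); print(proj(t,(f[0],f[1],114)),proj(s,(f[0],f[1],185)))
plan((500,0,232),-22)
E
```

```text
tip [502.2   4.4 185. ]
flange [503.8   4.1 114. ]
pin [509.4   4.5 119.5] [516.7   4.4 119.5] -1.2559697023365208 1.3052153305403793
130 [280.1  35.5]
150 [280.2  28.5]
178 [280.3  16.3]
68.3 47.3 | 162.5 45.3 | -105.6 48.2 | 130.4 45.6 | 99.2 46.5 | -166.6 45.4 | -136.5 46.4 | 
scene tip [508.   2. 185.]
[276.13909572 202.90919125] [270.8021972  203.96520565]
t 7.95 tcp [617.4 -40.3 232.8] yawz -21.2 w 26.8 F [-0.8  0.2 -1.5] q6 -1.29
 turn [ 0.8 -0.2 -0.1] shift now-axes [ 0.0011 -0.005  -0.124 ] shift after-turn [ 0.0008 -0.0066 -0.124 ]
```

The axis comes out at about (503, 4) and the pin direction at about 0° (mod 90). Going above the shaft.

carry_out:
  commands:
    - [0,0,-0.03,0,0,0]
    - [0,0,-0.04,0,0,0]
    - [0,0,-0.035,0,0,0]
    - [0,0,-0.015,0,0,0]
    - [0,0,0,0,0,0]
    - [0,0,0,0,0,0]
    - [0,0,0,0,0,0]

```text
t: 8.82
ee_pos: [504.9, 3.9, 234.7]
orientation: [0.292, 1.548, -0.289]
ft_force: [-0.2, 0.6, -2.1]
width: 26.7
```

```bash
python3 - <<'E'
from h import *
plan((503,4.2,210),-22)
E
```

```text
t 8.82 tcp [504.9   3.9 234.7] yawz -21.2 w 26.7 F [-0.2  0.6 -2.1] q6 -1.22
 turn [ 0.8  0.2 -0.2] shift now-axes [ 0.0247 -0.0004 -0.002 ] shift after-turn [ 0.0247 -0.0004 -0.0019]
```

carry_out:
  commands:
    - [0.01,0,-0.002,0.5,0.2,-0.2]
    - [0.01,0,0,0,0,0]
    - [0,0,0,0,0,0]
    - [0,0,0,0,0,0]

```text
t: 9.32
ee_pos: [503.6, 4.2, 212.2]
orientation: [0.298, 1.553, -0.3]
ft_force: [-1.2, 0.0, -1.3]
width: 26.6
```

```bash
python3 - <<'E'
from h import *
plan((503,4.2,195),-22)
s=snap('scene','s1'); t=snap('top','t1')
a=s['pixels'][150:250,210:330]; b=t['pixels'][160:240,230:326]
cv2.imwrite('pics/z7.png',np.hstack([cv2.resize(a,(480,400),interpolation=cv2.INTER_CUBIC),cv2.resize(b,(320,400),interpolation=cv2.INTER_CUBIC)[:, :]]))
E
```

```text
t 9.32 tcp [503.6   4.2 212.2] yawz -21.8 w 26.6 F [-1.2  0.  -1.3] q6 -1.2
 turn [ 0.2 -0.1  0.1] shift now-axes [ 0.0172 -0.0002 -0.0006] shift after-turn [ 0.0172 -0.0002 -0.0006]
```

View pics/z7.png

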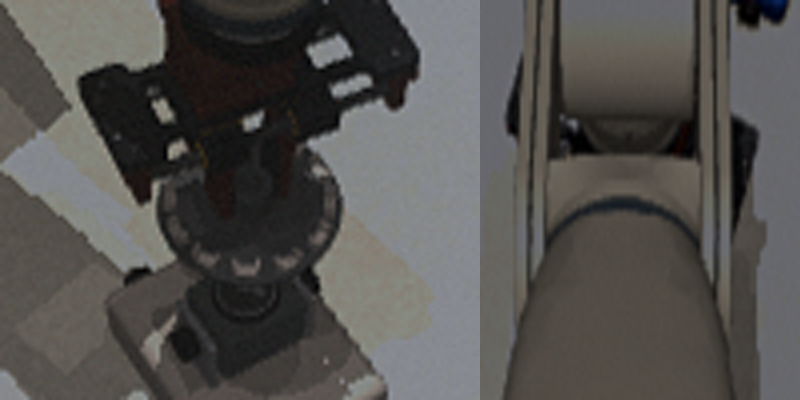

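The scene view shows the disc held above the flange, but the tip is hidden. Descending in small steps and watching the force.

carry_out:
  commands:
    - [0.005,0,-0.0005,0,0,0]
    - [0.005,0,0,0,0,0]
    - [0.005,0,0,0,0,0]
    - [0.003,0,0,0,0,0]

```text
t: 9.93
ee_pos: [503.4, 4.4, 193.8]
orientation: [0.298, 1.551, -0.299]
ft_force: [-0.2, 0.4, -1.8]
width: 26.5
```

carry_out:
  commands:
    - [0.003,0,0,0,0,0]
    - [0.003,0,0,0,0,0]
    - [0.003,0,0,0,0,0]
    - [0,0,0,0,0,0]

```text
t: 10.42
ee_pos: [501.9, 4.8, 183.8]
orientation: [0.298, 1.554, -0.3]
ft_force: [-1.1, -0.2, -1.6]
width: 26.4
```

```bash
python3 - <<'E'
from h import *
plan((503,4.2,195),-22); print(ctrl.get_obs()['moment'])
E
```

```text
t 10.43 tcp [501.9   4.8 183.8] yawz -21.8 w 26.4 F [-1.1 -0.2 -1.6] q6 -1.2
 turn [ 0.2 -0.2  0.1] shift now-axes [-0.0112 -0.0001  0.0011] shift after-turn [-0.0112 -0.0001  0.0012]
[0.16229516 0.12860701 0.03224399]
```

The tip is in the bore with no notable force. Continuing down.

carry_out:
  commands:
    - [0.006,0,0,0,0,0]
    - [0.006,0,0,0,0,0]
    - [0.006,0,0,0,0,0]
    - [0.006,0,0,0,0,0]

```text
t: 10.92
ee_pos: [501.7, 4.7, 158.3]
orientation: [0.298, 1.554, -0.3]
ft_force: [-2.0, 0.6, -0.4]
width: 26.6
```

carry_out:
  commands:
    - [0.004,0,0,0,0,0]
    - [0.003,0,0,0,0,0]
    - [0.003,0,0,0,0,0]
    - [0.002,0,0,0,0,0]

```text
t: 11.42
ee_pos: [501.6, 4.7, 145.1]
orientation: [0.298, 1.555, -0.3]
ft_force: [-2.0, 1.0, 0.3]
width: 26.4
```

```bash
python3 - <<'E'
from h import *
plan((503,4.2,137),-22); print(ctrl.get_obs()['moment'])
E
```

```text
t 11.43 tcp [501.6   4.7 145.1] yawz -21.8 w 26.4 F [-2.   1.   0.3] q6 -1.2
 turn [ 0.2 -0.2  0.1] shift now-axes [0.0081 0.0001 0.0015] shift after-turn [0.0081 0.0001 0.0014]
[ 0.09067809  0.4545818  -0.01119399]
```

carry_out:
  commands:
    - [0.003,0,-0.0005,0,0,0]
    - [0.002,0,0,0,0,0]
    - [0.001,0,0,0,0,0]
    - [0.001,0,0,0,0,0]

```text
t: 11.92
ee_pos: [501.7, 4.8, 137.8]
orientation: [0.298, 1.553, -0.3]
ft_force: [-2.1, -0.5, 0.4]
width: 26.8
```

carry_out:
  commands:
    - [0.001,0,0,0,0,0]
    - [0.001,0,0,0,0,0]
    - [0.001,0,0,0,0,0]

```text
t: 12.3
ee_pos: [501.8, 4.8, 136.5]
orientation: [0.298, 1.553, -0.3]
ft_force: [-6.3, 0.3, 13.5]
width: 26.6
```

```bash
python3 - <<'E'
from h import *
plan((503,4.2,137),-22); print(ctrl.get_obs()['moment'])
E
```

```text
t 12.3 tcp [501.8   4.8 136.5] yawz -21.8 w 26.6 F [-6.3  0.3 13.5] q6 -1.2
 turn [ 0.2 -0.2  0.1] shift now-axes [-0.0005 -0.0001  0.0013] shift after-turn [-0.0005 -0.0001  0.0013]
[0.14396573 1.11182072 0.03484458]
```

Teeth on the pin at TCP z 136.5. Now turn under light pressure.

carry_out:
  commands:
    - [0.0002,0,-0.0005,-3,0,0]
    - [0.0004,0,0,-3,0,0]
    - [0.0004,0,0,-3,0,0]
    - [0.0004,0,0,-3,0,0]

```text
t: 12.8
ee_pos: [501.6, 5.0, 136.5]
orientation: [0.129, 1.569, -0.13]
ft_force: [-3.2, -0.4, 1.7]
width: 26.4
```

carry_out:
  commands:
    - [0.0004,0,0,-3,0,0]
    - [0.0004,0,0,-3,0,0]
    - [0.0004,0,0,-3,0,0]
    - [0.0004,0,0,-3,0,0]

```text
t: 13.3
ee_pos: [501.5, 4.3, 134.9]
orientation: [-0.042, 1.572, 0.04]
ft_force: [-1.6, -1.2, 0.2]
width: 26.7
```

```bash
python3 - <<'E'
from h import *
plan((503,4.2,131.5),-22); print(ctrl.get_obs()['moment'])
E
```

```text
t 13.3 tcp [501.5   4.3 134.9] yawz 3.0 w 26.7 F [-1.6 -1.2  0.2] q6 -1.64
 turn [25.  -0.1  0.1] shift now-axes [ 0.0034 -0.0002  0.0015] shift after-turn [0.0034 0.0005 0.0014]
[-0.23790659  0.27583035 -0.07759795]
```

It's dropping in at z 134.9 with almost no force. Lower without turning.

carry_out:
  commands:
    - [0.001,0,0,0,0,0]
    - [0.001,0,0,0,0,0]
    - [0.001,0,0,0,0,0]
    - [0.001,0,0,0,0,0]

```text
t: 13.8
ee_pos: [501.6, 4.0, 131.4]
orientation: [-0.041, 1.572, 0.037]
ft_force: [-6.4, -1.5, 16.5]
width: 26.7
```

```bash
python3 - <<'E'
from h import *
plan((503,4.2,131.5),3); print(ctrl.get_obs()['moment'])
E
```

```text
t 13.8 tcp [501.6   4.  131.4] yawz 2.8 w 26.7 F [-6.4 -1.5 16.5] q6 -1.63
 turn [-0.2 -0.1  0.1] shift now-axes [-0.0001  0.0002  0.0014] shift after-turn [-0.0001  0.0001  0.0014]
[-0.06198741  1.03772365 -0.03373527]
```

Home: z 131.4, a 5.2 mm drop. Release and lift.

carry_out:
  commands:
    - [-0.0003,0,-0.0003,0,0,0]
    - [0,0,0,0,0,0]
    - [0,0,0,0,0,0]
    - [0,0,0,0,0,0]
  grip: 0.45

```text
t: 14.3
ee_pos: [503.0, 4.2, 132.1]
orientation: [-0.04, 1.569, 0.037]
ft_force: [-0.4, -0.6, -0.5]
width: 48.0
```

carry_out:
  commands:
    - [-0.01,0,0,0,0,0]
    - [-0.03,0,0,0,0,0]
    - [-0.03,0,0,0,0,0]
    - [-0.03,0,0,0,0,0]
    - [0,0,0,0,0,0]
    - [0,0,0,0,0,0]

```text
t: 15.05
ee_pos: [502.6, 4.4, 236.9]
orientation: [-0.04, 1.568, 0.037]
ft_force: [-0.5, 0.7, -1.1]
width: 48.3
```

```bash
python3 - <<'E'
from h import *
plan((453,-302,200),-22); plan((558,-302,220),3)
E
```

```text
t 15.05 tcp [502.6   4.4 236.9] yawz 2.8 w 48.3 F [-0.5  0.7 -1.1] q6 -1.63
 turn [24.8  0.1  0.1] shift now-axes [ 0.0373 -0.3036 -0.0646] shift after-turn [ 0.0369 -0.3027  0.0688]
t 15.05 tcp [502.6   4.4 236.9] yawz 2.8 w 48.3 F [-0.5  0.7 -1.1] q6 -1.63
 turn [-0.2  0.1  0.1] shift now-axes [ 0.0175 -0.3087  0.0403] shift after-turn [ 0.0169 -0.3089  0.0392]
```

carry_out:
  commands:
    - [0,0,0,9,0,0]
    - [0,0,0,9,0,0]
    - [0,0,0,7,0,0]
    - [0,-0.03,0.007,0,0,0]
    - [0,-0.05,0.011,0,0,0]
    - [0,-0.05,0.011,0,0,0]
    - [0,-0.05,0.011,0,0,0]
    - [0,-0.05,0.011,0,0,0]

```text
t: 16.05
ee_pos: [454.4, -229.8, 228.1]
orientation: [0.31, 1.561, -0.311]
ft_force: [0.9, -0.3, 0.2]
width: 48.4
```

carry_out:
  commands:
    - [0.01,-0.04,0.01,0,0,0]
    - [0.01,-0.02,0.005,0,0,0]
    - [0.01,0,0,0,0,0]
    - [0,0,0,0,0,0]
    - [0,0,0,0,0,0]
    - [0,0,0,0,0,0]

```text
t: 16.8
ee_pos: [441.5, -292.2, 192.7]
orientation: [0.316, 1.568, -0.311]
ft_force: [-0.2, -0.6, 0.0]
width: 48.1
```

```bash
python3 - <<'E'
from h import *
plan((453,-302,110),-24)
d=snap('wrist','w8'); P=proj(d,(455,-302,18)); print(P)
x0,y0=max(int(P[0])-100,0),max(int(P[1])-75,0);print(x0,y0)
g=cv2.cvtColor(d['pixels'],cv2.COLOR_BGR2GRAY)
c=cv2.HoughCircles(g[y0:y0+150,x0:x0+200],cv2.HOUGH_GRADIENT,1,40,param1=100,param2=12,minRadius=11,maxRadius=18)
if c is not None:
  for u,v,r in c[0][:3]:print(u+x0,v+y0,r,onz(d,(u+x0,v+y0),18).round(1))
cv2.imwrite('pics/z8.png',cv2.resize(d['pixels'][:270],(784,378)))
E
```

```text
t 16.8 tcp [ 441.5 -292.2  192.7] yawz -22.8 w 48.1 F [-0.2 -0.6  0. ] q6 -1.77
 turn [ 1.2 -1.1  0.1] shift now-axes [ 0.0824 -0.0044  0.016 ] shift after-turn [ 0.0827 -0.0043  0.0145]
[276.06419922 211.44650408]
176 136
271.5 207.5 17.4 [ 449.7 -304.5   18. ]
```

View pics/z8.png

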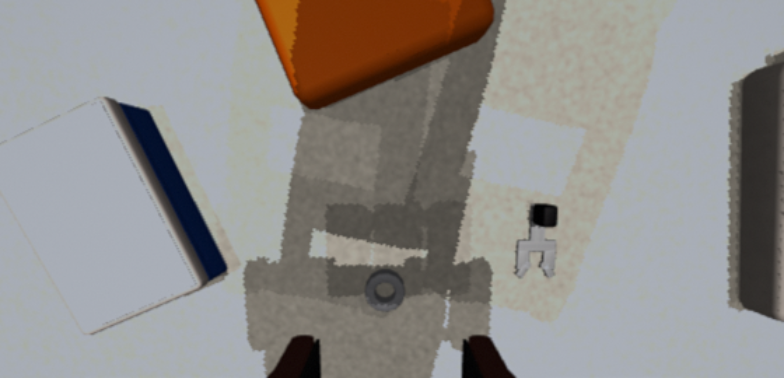

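The ring is at about (274,207). The clip tab top is at (389,152), and the jaw tips at about (370,193) and (395,193). Convert them now.

```bash
python3 - <<'E'
from h import *
d=load('w8'); g=cv2.cvtColor(d['pixels'],cv2.COLOR_BGR2GRAY)
sub=cv2.GaussianBlur(g[180:235,245:305],(3,3),0)
m=(sub<80).astype(np.uint8); n,l,st,ce=cv2.connectedComponentsWithStats(m)
for i in range(1,n):
    if st[i,4]>60: print('dark',st[i],(ce[i]+[245,180]).round(1),onz(d,ce[i]+[245,180],12).round(1))
s=g[135:205,355:410]; m=(s<50).astype(np.uint8); n,l,st,ce=cv2.connectedComponentsWithStats(m)
for i in range(1,n):
    if st[i,4]>40: print('tab',st[i],(ce[i]+[355,135]).round(1),onz(d,ce[i]+[355,135],25).round(1))
for u in((371,194),(394,194),(370,173),(397,173),(383,183),(389,152)): print(u,onz(d,u,4).round(1),onz(d,u,30).round(1))
z=d['pixels'][130:235,240:420]; cv2.imwrite('pics/z9.png',cv2.resize(z,None,fx=4.4,fy=4.4,interpolation=cv2.INTER_CUBIC))
E
```

```text
dark [ 14  11  32  27 627] [274.7 204.2] [ 449.1 -301.    12. ]
tab [ 24  11  19  16 268] [388.2 153.4] [ 443.  -186.6   25. ]
(371, 194) [ 478.1 -210.     4. ] [ 470.9 -214.2   30. ]
(394, 194) [ 486.9 -189.1    4. ] [ 479.  -194.8   30. ]
(370, 173) [ 458. -204.    4.] [ 452.3 -208.6   30. ]
(397, 173) [ 468.2 -179.7    4. ] [ 461.7 -186.1   30. ]
(383, 183) [ 472.3 -195.5    4. ] [ 465.5 -200.8   30. ]
(389, 152) [ 446.  -180.3    4. ] [ 441.1 -186.7   30. ]
```

View pics/z9.png

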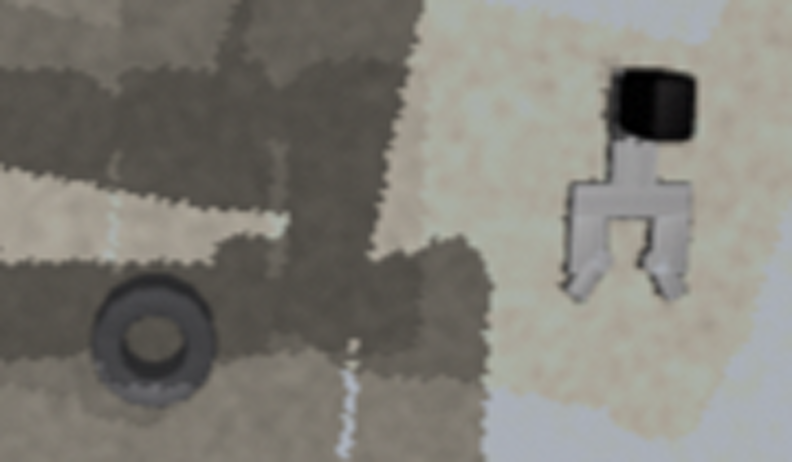

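Sleeve at about (451,-301). The clip is clear too: tail, bar and jaws point toward image-down, almost aligned with tool z. Going down for the sleeve.

carry_out:
  commands:
    - [0,-0.005,0.0125,1,-1.1,0]
    - [0.03,0,0,0,0,0]
    - [0.04,0,0,0,0,0]
    - [0.04,0,0,0,0,0]
    - [0.02,0,0,0,0,0]
    - [0,0,0,0,0,0]
    - [0,0,0,0,0,0]
    - [0,0,0,0,0,0]

```text
t: 17.85
ee_pos: [459.8, -307.3, 63.9]
orientation: [0.322, 1.529, -0.334]
ft_force: [-0.0, -0.8, 0.3]
width: 48.6
```

```bash
python3 - <<'E'
from h import *
plan((451,-301.3,2),-24)
d=load('w8')
a=onz(d,(382.8,197),4);b=onz(d,(383.9,166.4),4);c=onz(d,(383.2,172),4);print(a,b,c,np.degrees(np.arctan2(*(a-b)[[1,0]])))
d=snap('wrist','w9'); g=cv2.cvtColor(d['pixels'],cv2.COLOR_BGR2GRAY); P=proj(d,(451,-301.3,18)); Q=proj(d,(451,-301.3,0)); print(P,Q)
u,v=int(P[0])-45,int(P[1])-45; sub=cv2.medianBlur(g[v:v+90,u:u+90],3)
for r in((20,28),(9,14)):
  c=cv2.HoughCircles(sub,cv2.HOUGH_GRADIENT,1,40,param1=80,param2=12,minRadius=r[0],maxRadius=r[1])
  if c is not None:
    for k in c[0][:2]:print(k[:2]+[u,v],k[2],onz(d,k[:2]+[u,v],18).round(1))
cv2.imwrite('pics/c9.png',g[v:v+90,u:u+90])
print(sub[45,::5],sub[::5,45])
E
```

```text
t 17.85 tcp [ 459.8 -307.3   63.9] yawz -24.0 w 48.6 F [-0.  -0.8  0.3] q6 -1.76
 turn [-0.   1.   0.2] shift now-axes [ 0.0617  0.0022 -0.0116] shift after-turn [ 0.0619  0.0019 -0.0105]
[ 485.47442962 -200.25703481    4.        ] [ 457.18126392 -189.35988366    4.        ] [ 462.0884143  -191.77018442    4.        ] -21.064257825552136
[283.55487137 216.45745437] [283.35683648 208.43518364]
[283.5 214.5] 24.3 [ 449.9 -300.8   18. ]
[282.5 217.5] 12.4 [ 451.3 -302.1   18. ]
[92 93 92 93 93 79 78 67 94 94 96 55 76 75 96 96 95 95] [ 90  93  91  90  60  56  82  75  95  94  87  54  85  79  91  95 118 123]
```

Sleeve confirmed at (450.8,-301.5).

carry_out:
  commands:
    - [0.01,0.002,-0.011,0,1,0.2]
    - [0.02,0,0,0,0,0]
    - [0.015,0,0,0,0,0]
    - [0,0,0,0,0,0]
    - [0,0,0,0,0,0]

```text
t: 18.52
ee_pos: [450.0, -300.6, 18.2]
orientation: [0.328, 1.546, -0.329]
ft_force: [0.2, -0.3, -0.4]
width: 48.3
```

```bash
python3 - <<'E'
from h import *
plan((450.8,-301.5,3),-24)
E
```

```text
t 18.52 tcp [ 450.  -300.6   18.2] yawz -24.0 w 48.3 F [ 0.2 -0.3 -0.4] q6 -1.76
 turn [-0.  0.  0.] shift now-axes [ 0.0152 -0.0005  0.0011] shift after-turn [ 0.0152 -0.0005  0.0011]
```

carry_out:
  commands:
    - [0.01,-0.0005,0.001,0,0,0]
    - [0.004,0,0,0,0,0]
    - [0,0,0,0,0,0]

```text
t: 18.9
ee_pos: [451.3, -302.0, 4.1]
orientation: [0.328, 1.544, -0.33]
ft_force: [-0.1, 0.1, 0.5]
width: 47.8
```

carry_out:
  commands:
    - [0,0,0,0,0,0]
    - [0,0,0,0,0,0]
    - [0,0,0,0,0,0]
    - [0,0,0,0,0,0]
    - [0,0,0,0,0,0]
    - [0,0,0,0,0,0]
  grip: 1

```text
t: 19.65
ee_pos: [451.6, -302.1, 4.6]
orientation: [0.327, 1.544, -0.33]
ft_force: [0.3, 0.7, -0.4]
width: 27.2
```

```bash
python3 - <<'E'
from h import *
plan((502,4.3,240),-24)
E
```

```text
t 19.65 tcp [ 451.6 -302.1    4.6] yawz -24.0 w 27.2 F [ 0.3  0.7 -0.4] q6 -1.76
 turn [-0.   0.1  0.1] shift now-axes [-0.236   0.3001 -0.0781] shift after-turn [-0.2354  0.3005 -0.0786]
```

carry_out:
  commands:
    - [-0.02,0,0,0,0,0]
    - [-0.045,0,0,0,0,0]
    - [-0.045,0,0,0,0,0]
    - [-0.045,0,0,0,0,0]
    - [-0.045,0,0,0,0,0]
    - [-0.025,0.03,-0.008,0,0,0]
    - [0,0.04,-0.01,0,0,0]
    - [0,0.04,-0.01,0,0,0]

```text
t: 20.65
ee_pos: [470.9, -189.3, 247.1]
orientation: [0.329, 1.534, -0.335]
ft_force: [1.2, 0.4, 0.3]
width: 26.9
```

carry_out:
  commands:
    - [0,0.04,-0.01,0,0,0]
    - [0,0.04,-0.01,0,0,0]
    - [0,0.04,-0.01,0,0,0]
    - [0,0.03,-0.01,0,0,0]
    - [0,0.02,0,0,0,0]
    - [0,0,0,0,0,0]
    - [0,0,0,0,0,0]
    - [0,0,0,0,0,0]

```text
t: 21.65
ee_pos: [503.2, -10.9, 256.2]
orientation: [0.326, 1.524, -0.332]
ft_force: [-0.3, 0.0, -0.5]
width: 27.0
```

```bash
python3 - <<'E'
from h import *
plan((502,4.3,215),-24)
E
```

```text
t 21.65 tcp [503.2 -10.9 256.2] yawz -24.1 w 27.0 F [-0.3  0.  -0.5] q6 -1.19
 turn [-0.1  1.2 -0.1] shift now-axes [ 0.041   0.0133 -0.0082] shift after-turn [ 0.0412  0.0133 -0.0073]
```

carry_out:
  commands:
    - [0.01,0.0133,-0.008,0,1.2,0]
    - [0.02,0,0,0,0,0]
    - [0.01,0,0,0,0,0]
    - [0,0,0,0,0,0]
    - [0,0,0,0,0,0]

```text
t: 22.28
ee_pos: [500.9, 5.2, 213.7]
orientation: [0.334, 1.548, -0.332]
ft_force: [-0.7, 0.5, -0.7]
width: 26.9
```

```bash
python3 - <<'E'
from h import *
plan((502,4.3,195),-24)
E
```

```text
t 22.27 tcp [500.9   5.2 213.7] yawz -24.3 w 26.9 F [-0.7  0.5 -0.7] q6 -1.16
 turn [-0.3 -0.2 -0. ] shift now-axes [ 0.0187 -0.0004  0.0015] shift after-turn [ 0.0187 -0.0003  0.0014]
```

carry_out:
  commands:
    - [0.006,-0.0004,0.0015,-0.3,-0.2,0]
    - [0.006,0,0,0,0,0]
    - [0.006,0,0,0,0,0]
    - [0,0,0,0,0,0]

```text
t: 22.78
ee_pos: [502.6, 4.1, 195.3]
orientation: [0.33, 1.544, -0.328]
ft_force: [0.3, 1.0, 0.2]
width: 26.8
```

carry_out:
  commands:
    - [0.003,0,0,0,0,0]
    - [0.003,0,0,0,0,0]
    - [0.003,0,0,0,0,0]
    - [0,0,0,0,0,0]

```text
t: 23.28
ee_pos: [502.8, 4.1, 185.9]
orientation: [0.33, 1.544, -0.328]
ft_force: [0.1, 0.1, -0.7]
width: 26.7
```

```bash
python3 - <<'E'
from h import *
plan((502,4.3,155),-24)
E
```

```text
t 23.27 tcp [502.8   4.1 185.9] yawz -24.0 w 26.7 F [ 0.1  0.1 -0.7] q6 -1.17
 turn [-0.   0.1 -0.1] shift now-axes [ 0.0309 -0.0002 -0.0009] shift after-turn [ 0.0309 -0.0001 -0.0008]
```

carry_out:
  commands:
    - [0.002,0,-0.0008,0,0,0]
    - [0.002,0,0,0,0,0]
    - [0.002,0,0,0,0,0]
    - [0.002,0,0,0,0,0]

```text
t: 23.78
ee_pos: [502.2, 4.5, 177.6]
orientation: [0.33, 1.543, -0.327]
ft_force: [0.7, 1.4, -0.5]
width: 27.2
```

carry_out:
  commands:
    - [0.003,0,0,0,0,0]
    - [0.003,0,0,0,0,0]
    - [0.003,0,0,0,0,0]
    - [0.002,0,0,0,0,0]

```text
t: 24.28
ee_pos: [502.2, 4.5, 165.7]
orientation: [0.33, 1.543, -0.327]
ft_force: [1.0, -0.5, -0.4]
width: 26.9
```

```bash
python3 - <<'E'
from h import *
plan((502,4.3,155),-24)
E
```

```text
t 24.27 tcp [502.2   4.5 165.7] yawz -24.0 w 26.9 F [ 1.  -0.5 -0.4] q6 -1.17
 turn [-0.   0.1 -0.1] shift now-axes [ 0.0107 -0.0003 -0.0002] shift after-turn [ 0.0107 -0.0003 -0.0001]
```

Threaded on the shaft with no load. Lower it onto the hub.

carry_out:
  commands:
    - [0.003,0,0,0,0,0]
    - [0.003,0,0,0,0,0]
    - [0.002,0,0,0,0,0]
    - [0.001,0,0,0,0,0]

```text
t: 24.78
ee_pos: [502.2, 4.5, 156.0]
orientation: [0.33, 1.543, -0.328]
ft_force: [0.5, -0.0, -1.0]
width: 27.0
```

carry_out:
  commands:
    - [0.001,0,0,0,0,0]
    - [0.001,0,0,0,0,0]
    - [0,0,0,0,0,0]

```text
t: 25.15
ee_pos: [502.4, 4.5, 154.3]
orientation: [0.329, 1.543, -0.327]
ft_force: [0.3, -0.7, 1.6]
width: 27.1
```

```bash
python3 - <<'E'
from h import *
plan((502,4.3,155),-24)
E
```

```text
t 25.15 tcp [502.4   4.5 154.3] yawz -24.0 w 27.1 F [ 0.3 -0.7  1.6] q6 -1.17
 turn [-0.   0.1 -0.1] shift now-axes [-0.0007 -0.0003 -0.0003] shift after-turn [-0.0007 -0.0003 -0.0003]
```

carry_out:
  commands:
    - [0.0005,0,0,0,0,0]
    - [0,0,0,0,0,0]

```text
t: 25.4
ee_pos: [502.5, 4.4, 154.3]
orientation: [0.33, 1.543, -0.327]
ft_force: [-0.8, -0.7, 0.4]
width: 27.1
```

carry_out:
  commands:
    - [0,0,0,0,0,0]
    - [0,0,0,0,0,0]
    - [0,0,0,0,0,0]
    - [-0.01,0,0,0,0,0]
    - [-0.03,0,0,0,0,0]
    - [-0.03,0,0,0,0,0]
    - [-0.02,0,0,0,0,0]
    - [0,0,0,0,0,0]
  grip: 0.45

```text
t: 26.4
ee_pos: [502.5, 4.4, 248.7]
orientation: [0.33, 1.542, -0.327]
ft_force: [0.7, 0.1, -0.7]
width: 48.1
```

```bash
python3 - <<'E'
from h import *
plan((443,-184,240),-22)
E
```

```text
t 26.4 tcp [502.5   4.4 248.7] yawz -24.0 w 48.1 F [ 0.7  0.1 -0.7] q6 -1.17
 turn [-2.   0.2 -0.1] shift now-axes [ 0.0083 -0.1963  0.0223] shift after-turn [ 0.0087 -0.197   0.0154]
```

carry_out:
  commands:
    - [0,-0.035,0.004,-2,0,0]
    - [0.01,-0.045,0.004,0,0,0]
    - [0.01,-0.045,0.004,0,0,0]
    - [0.02,-0.045,0.004,0,0,0]
    - [0.03,-0.022,0,0,0,0]
    - [0.03,0,0,0,0,0]
    - [0,0,0,0,0,0]
    - [0,0,0,0,0,0]

```text
t: 27.4
ee_pos: [441.6, -183.9, 142.8]
orientation: [0.301, 1.548, -0.297]
ft_force: [0.0, -0.2, -0.3]
width: 48.5
```

carry_out:
  commands:
    - [0,0,0,0,0,0]
    - [0,0,0,0,0,0]

```text
t: 27.65
ee_pos: [442.9, -183.8, 144.5]
orientation: [0.3, 1.545, -0.297]
ft_force: [0.3, 0.0, 0.2]
width: 48.0
```

```bash
cat > clip.py <<'E'
from h import *
def meas(fn):
    d=snap('wrist',fn); P=proj(d,(443.5,-184.5,25)); print('P',P)
    x0,y0=int(P[0])-60,int(P[1])-50
    g=cv2.cvtColor(d['pixels'],cv2.COLOR_BGR2GRAY)[y0:y0+140,x0:x0+120]
    n,l,st,ce=cv2.connectedComponentsWithStats((g<45).astype(np.uint8))
    for i in range(1,n):
        if 150<st[i,4]<4000:
            u=ce[i]+[x0,y0]; print('dark',st[i]+[x0,y0,0,0,0],u.round(1),onz(d,u,25).round(1),onz(d,u,17).round(1))
            r=cv2.minAreaRect(np.argwhere(l==i)[:,::-1].astype(np.float32)); print(np.round(r[1],1),r[2])
    print('med',np.median(g)); cv2.imwrite('pics/'+fn+'c.png',cv2.resize(g,None,fx=4,fy=4)); return d,x0,y0
E
python3 - <<'E'
from clip import *
plan((443.5,-184.5,60),-21.5); meas('w10')
E
```

```text
t 27.65 tcp [ 442.9 -183.8  144.5] yawz -21.8 w 48.0 F [0.3 0.  0.2] q6 -1.61
 turn [-0.3  0.2 -0.2] shift now-axes [ 0.0845 -0.0007  0.0005] shift after-turn [ 0.0845 -0.0004  0.0009]
P [278.75788884 205.64052291]
dark [274 193  12  24 277] [279.6 204.6] [ 443.  -183.6   25. ] [ 444.8 -184.3   17. ]
[23. 11.] 90.0
dark [218 240  11  55 543] [222.6 267.1] [ 475.4 -247.9   25. ] [ 478.2 -250.5   17. ]
[54. 10.] 90.0
dark [330 240   8  55 375] [333.9 267.3] [ 510.2 -161.3   25. ] [ 513.9 -161.4   17. ]
[54.  7.] 90.0
med 108.0
```

The tab centre is at (443,-184), aligned with the tool. Descend.

carry_out:
  commands:
    - [0.03,0,0.0005,0.3,0.2,-0.2]
    - [0.035,0,0,0,0,0]
    - [0.025,0,0,0,0,0]
    - [0.01,0,0,0,0,0]
    - [0,0,0,0,0,0]
    - [0,0,0,0,0,0]

```text
t: 28.45
ee_pos: [448.1, -185.0, 46.3]
orientation: [0.298, 1.54, -0.303]
ft_force: [0.5, 0.3, -0.0]
width: 48.3
```

```bash
python3 - <<'E'
from clip import *
plan((443.3,-184,3),-21.5)
d=snap('wrist','w11'); print(proj(d,(443.3,-184,30)),proj(d,(472,-195.2,4)),proj(d,(485.5,-200.3,4)))
E
```

```text
t 28.45 tcp [ 448.1 -185.    46.3] yawz -22.0 w 48.3 F [ 0.5  0.3 -0. ] q6 -1.6
 turn [-0.5  0.6  0.1] shift now-axes [ 0.0432 -0.0008 -0.0053] shift after-turn [ 0.0433 -0.0008 -0.0048]
[278.43029148 243.42346571] [279.1761864  275.80368007] [279.69321794 297.06125328]
```

carry_out:
  commands:
    - [0,-0.0008,-0.0048,-0.3,0.6,0.1]
    - [0.015,0,0,0,0,0]
    - [0.015,0,0,0,0,0]
    - [0,0,0,0,0,0]
    - [0,0,0,0,0,0]

```text
t: 29.12
ee_pos: [443.6, -184.2, 15.1]
orientation: [0.297, 1.549, -0.297]
ft_force: [0.4, 0.3, 0.8]
width: 48.2
```

```bash
python3 - <<'E'
from clip import *
plan((443.3,-184,3),-21.5)
E
```

```text
t 29.12 tcp [ 443.6 -184.2   15.1] yawz -21.7 w 48.2 F [0.4 0.3 0.8] q6 -1.61
 turn [-0.2  0.1 -0. ] shift now-axes [ 0.0121  0.0001 -0.0004] shift after-turn [ 0.0121  0.0001 -0.0004]
```

carry_out:
  commands:
    - [0.008,0,0,0,0,0]
    - [0.003,0,0,0,0,0]
    - [0,0,0,0,0,0]

```text
t: 29.5
ee_pos: [443.8, -184.3, 3.4]
orientation: [0.297, 1.549, -0.297]
ft_force: [-1.2, 0.6, 0.1]
width: 48.4
```

carry_out:
  commands:
    - [0,0,0,0,0,0]
    - [0,0,0,0,0,0]
    - [0,0,0,0,0,0]
    - [0,0,0,0,0,0]
    - [0,0,0,0,0,0]
    - [0,0,0,0,0,0]
    - [0,0,0,0,0,0]
    - [0,0,0,0,0,0]
  grip: 1

```text
t: 30.5
ee_pos: [444.1, -184.4, 3.9]
orientation: [0.297, 1.548, -0.297]
ft_force: [-0.8, -0.6, 0.2]
width: 9.8
```

```bash
python3 - <<'E'
from clip import *
plan((443.3,-184,240),-21.5)
E
```

```text
t 30.5 tcp [ 444.1 -184.4    3.9] yawz -21.7 w 9.8 F [-0.8 -0.6  0.2] q6 -1.61
 turn [-0.2  0.1 -0. ] shift now-axes [-2.361e-01  2.000e-04 -3.000e-04] shift after-turn [-2.361e-01  1.000e-04 -9.000e-04]
```

Clip gripped at 3.9 mm above its underside. Lift and go to the staging point behind the shaft.

carry_out:
  commands:
    - [-0.02,0,0,0,0,0]
    - [-0.045,0,0,0,0,0]
    - [-0.045,0,0,0,0,0]
    - [-0.045,0,0,0,0,0]
    - [-0.035,0,0,0,0,0]
    - [-0.015,0.02,-0.012,0,0,0]
    - [0,0.035,-0.015,0,0,0]
    - [0,0.035,-0.015,0,0,0]

```text
t: 31.5
ee_pos: [437.8, -84.5, 216.0]
orientation: [0.301, 1.546, -0.3]
ft_force: [0.4, -0.4, -0.3]
width: 9.8
```

carry_out:
  commands:
    - [0,0.035,-0.015,0,0,0]
    - [0,0.035,-0.015,0,0,0]
    - [0,0.02,-0.01,0,0,0]
    - [0,0.01,-0.005,0,0,0]
    - [0,0,0,0,0,0]
    - [0,0,0,0,0,0]
    - [0,0,0,0,0,0]

```text
t: 32.38
ee_pos: [432.2, 28.9, 216.2]
orientation: [0.299, 1.546, -0.299]
ft_force: [0.2, -0.8, -1.0]
width: 9.7
```

```bash
python3 - <<'E'
from clip import *
plan((436.5,31,173.5),-21.7)
E
```

```text
t 32.38 tcp [432.2  28.9 216.2] yawz -21.8 w 9.7 F [ 0.2 -0.8 -1. ] q6 -1.15
 turn [-0.1  0.2 -0.1] shift now-axes [0.0427 0.0035 0.003 ] shift after-turn [0.0427 0.0036 0.0032]
```

carry_out:
  commands:
    - [0.01,0.0035,0.001,0,0.2,-0.1]
    - [0.02,0,0,0,0,0]
    - [0.01,0,0,0,0,0]
    - [0,0,0,0,0,0]
    - [0,0,0,0,0,0]

```text
t: 33.0
ee_pos: [435.3, 30.7, 174.0]
orientation: [0.3, 1.55, -0.302]
ft_force: [-0.1, 0.5, 0.7]
width: 9.8
```

```bash
python3 - <<'E'
from clip import *
plan((436.5,31,173.5),-21.7)
d=snap('wrist','w12')
# where stack appears
print(proj(d,(502.3,4.4,168)),proj(d,(502.3,4.4,185)),proj(d,(436.5,31,200)))
s=snap('scene','s2'); a=s['pixels'][165:240,220:330]; b=d['pixels'][150:420,140:420]
cv2.imwrite('pics/z12.png',np.hstack([cv2.resize(a,(440*540//540,300),interpolation=cv2.INTER_CUBIC),cv2.resize(b,(311,300))]))
E
```

```text
t 33.0 tcp [435.3  30.7 174. ] yawz -22.0 w 9.8 F [-0.1  0.5  0.7] q6 -1.14
 turn [-0.3  0.   0.1] shift now-axes [0.0005 0.0007 0.001 ] shift after-turn [0.0005 0.0007 0.001 ]
[281.28458152 382.78495613] [281.43228543 407.01947287] [281.97654465 292.19118634]
```

Aligned within 1 mm. Advance in the groove plane.

carry_out:
  commands:
    - [0.0006,0.0007,0.008,0,0,0]
    - [0,0,0.01,0,0,0]
    - [0,0,0.01,0,0,0]
    - [0,0,0.008,0,0,0]
    - [0,0,0,0,0,0]
    - [0,0,0,0,0,0]

```text
t: 33.85
ee_pos: [472.2, 16.8, 174.4]
orientation: [0.301, 1.548, -0.302]
ft_force: [0.1, 0.3, -0.3]
width: 9.6
```

```bash
python3 - <<'E'
from clip import *
plan((473.5,16,173.4),-22)
E
```

```text
t 33.85 tcp [472.2  16.8 174.4] yawz -22.0 w 9.6 F [ 0.1  0.3 -0.3] q6 -1.17
 turn [-0.   0.1  0. ] shift now-axes [ 0.001  -0.0003  0.0014] shift after-turn [ 0.001  -0.0003  0.0015]
```

No force at about 1.5 mm short of the estimated home, so it may have snapped already. Push gently to feel the mouth's bottom.

carry_out:
  commands:
    - [0.0005,0,0.001,0,0,0]
    - [0,0,0.001,0,0,0]
    - [0,0,0,0,0,0]

```text
t: 34.22
ee_pos: [473.7, 16.2, 173.8]
orientation: [0.301, 1.548, -0.302]
ft_force: [-0.3, 0.9, -0.6]
width: 9.8
```

```bash
python3 - <<'E'
from clip import *
plan((473.5,16,173.4),-22)
E
```

```text
t 34.23 tcp [473.7  16.2 173.8] yawz -22.0 w 9.8 F [-0.3  0.9 -0.6] q6 -1.18
 turn [-0.   0.1  0. ] shift now-axes [ 0.0004 -0.0003 -0.0001] shift after-turn [ 0.0004 -0.0003 -0.0001]
```

carry_out:
  commands:
    - [0,0,0.001,0,0,0]
    - [0,0,0.0005,0,0,0]

```text
t: 34.48
ee_pos: [473.9, 16.0, 173.7]
orientation: [0.301, 1.551, -0.302]
ft_force: [-2.8, 2.0, 1.2]
width: 9.9
```

carry_out:
  commands:
    - [0,0,0.001,0,0,0]
    - [0,0,0.0005,0,0,0]

```text
t: 34.72
ee_pos: [474.0, 15.9, 173.4]
orientation: [0.301, 1.554, -0.302]
ft_force: [-2.3, 2.3, 1.9]
width: 9.7
```

```bash
python3 - <<'E'
from clip import *
plan((473.5,16,173.4),-22)
s=snap('scene','s3'); w=snap('wrist','w13'); a=s['pixels'][165:240,225:325]; b=w['pixels'][220:420,180:380]
cv2.imwrite('pics/z13.png',np.hstack([cv2.resize(a,(480,360),interpolation=cv2.INTER_CUBIC),cv2.resize(np.clip(b.astype(float)*1.6,0,255).astype(np.uint8),(320,360),interpolation=cv2.INTER_CUBIC)]))
E
```

```text
t 34.73 tcp [474.   15.9 173.4] yawz -22.0 w 9.7 F [-2.3  2.3  1.9] q6 -1.18
 turn [-0.  -0.2  0.1] shift now-axes [ 0.     -0.0001 -0.0005] shift after-turn [ 0.     -0.0001 -0.0005]
```

Contact at the predicted home. Push a little more to tell the jaws touching (snaps by 12 N) from the hard stop.

carry_out:
  commands:
    - [0,0,0.0015,0,0,0]
    - [0,0,0.002,0,0,0]

```text
t: 35.08
ee_pos: [474.2, 15.4, 172.7]
orientation: [0.302, 1.561, -0.302]
ft_force: [-9.5, 6.4, 4.2]
width: 9.8
```

carry_out:
  commands:
    - [0,0,0.003,0,0,0]
    - [0,0,0.003,0,0,0]

```text
t: 35.33
ee_pos: [474.4, 15.0, 172.2]
orientation: [0.304, 1.573, -0.302]
ft_force: [-15.7, 9.3, 15.3]
width: 9.8
```

```bash
python3 - <<'E'
from clip import *
plan((473.5,16,173.4),-22)
E
```

```text
t 35.33 tcp [474.4  15.  172.2] yawz -22.1 w 9.8 F [-15.7   9.3  15.3] q6 -1.19
 turn [-0.1 -1.3  0.2] shift now-axes [-0.0012  0.0006 -0.0012] shift after-turn [-0.0012  0.0006 -0.0012]
```

View pics/z13.png

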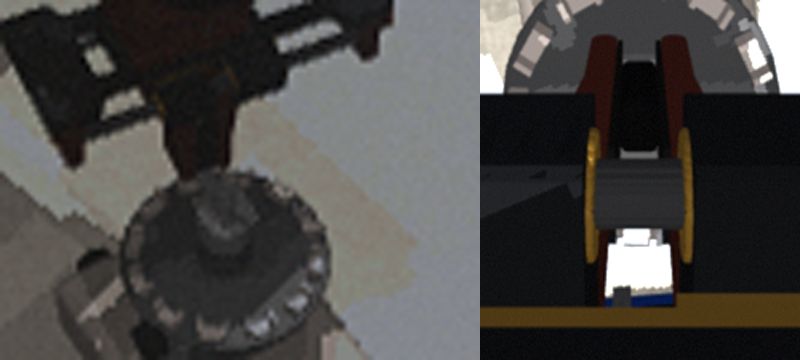

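At 18 N it stays put (about 0.5 mm of give), which is above the 12 N snap force. So this is the hard stop, and the clip is home. Relieve the push, level, release and lift.

carry_out:
  commands:
    - [0,0,-0.0003,0,-1.3,0.2]
    - [0,0,0,0,0,0]

```text
t: 35.58
ee_pos: [473.7, 15.3, 172.1]
orientation: [0.302, 1.55, -0.302]
ft_force: [-1.6, -0.4, -0.2]
width: 9.7
```

carry_out:
  commands:
    - [0,0,0,0,0,0]
    - [0,0,0,0,0,0]
    - [0,0,0,0,0,0]
    - [0,0,0,0,0,0]
  grip: 0.6

```text
t: 36.08
ee_pos: [476.5, 14.6, 172.8]
orientation: [0.302, 1.546, -0.302]
ft_force: [0.8, -0.2, 0.1]
width: 34.9
```

```bash
python3 - <<'E'
from clip import *
plan((473.5,16,173.4),-22)
E
```

```text
t 36.08 tcp [476.5  14.6 172.8] yawz -22.1 w 34.9 F [ 0.8 -0.2  0.1] q6 -1.18
 turn [-0.1  0.2 -0.1] shift now-axes [-0.0006  0.0002 -0.0033] shift after-turn [-0.0006  0.0002 -0.0033]
```

carry_out:
  commands:
    - [-0.01,0,0,0,0,0]
    - [-0.03,0,0,0,0,0]
    - [-0.04,0,0,0,0,0]
    - [-0.04,0,0,0,0,0]
    - [0,0,0.03,0,0,0]
    - [0,0,0.04,0,0,0]
    - [0,0,0.03,0,0,0]
    - [0,0,0,0,0,0]

```text
t: 37.08
ee_pos: [571.5, -23.9, 303.3]
orientation: [0.302, 1.54, -0.3]
ft_force: [-1.0, 0.2, 0.5]
width: 34.8
```

carry_out:
  commands:
    - [0,0,0,0,0,0]
    - [0,0,0,0,0,0]

```text
t: 37.33
ee_pos: [569.7, -23.3, 303.5]
orientation: [0.302, 1.541, -0.3]
ft_force: [-0.6, -0.0, 0.2]
width: 35.0
```

```bash
python3 - <<'E'
from h import *
plan((473.5,16,173.4),-22)
d=snap('wrist','w14'); A=(502.3,4.3); g=cv2.cvtColor(d['pixels'],cv2.COLOR_BGR2GRAY)
print('tip pred',proj(d,(*A,185)).round(1),'tabtop pred',proj(d,(473.5,15.9,199)).round(1))
T=proj(d,(473.5,15.9,190)); x0,y0=int(max(T[0]-60,0)),int(max(T[1]-60,0)); s=g[y0:y0+160,x0:x0+130]
n,l,st,ce=cv2.connectedComponentsWithStats((s<32).astype(np.uint8))
for i in range(1,n):
    if 100<st[i,4]: u=ce[i]+[x0,y0];print('dark',(st[i]+[x0,y0,0,0,0]),u.round(1),onz(d,u,190).round(1))
n,l,st,ce=cv2.connectedComponentsWithStats((s>180).astype(np.uint8))
for i in range(1,n):
    if 12<st[i,4]<900: u=ce[i]+[x0,y0];print('bright',(st[i]+[x0,y0,0,0,0]),u.round(1),onz(d,u,172).round(1),onz(d,u,185).round(1))
k=s[::6,::5]; print('\n'.join(' '.join('%3d'%v for v in r) for r in k))
E
```

```text
t 37.33 tcp [569.7 -23.3 303.5] yawz -22.0 w 35.0 F [-0.6 -0.   0.2] q6 -1.25
 turn [-0.   0.4 -0.2] shift now-axes [ 0.1293 -0.     -0.1049] shift after-turn [ 0.1301  0.0004 -0.1039]
tip pred [279.8 109.7] tabtop pred [279.9  62.6]
dark [234  30  18   9 115] [242.3  33.8] [445.3  -0.9 190. ]
dark [271  54  14  23 150] [277.3  67. ] [474.5  13.5 190. ]
bright [310   4  11   5  36] [314.5   5.4] [443.7  55.2 172. ] [446.4  52.9 185. ]
bright [333   4  16   9  81] [341.4   8. ] [452.7  72.8 172. ] [455.   69.7 185. ]
bright [274  49  17   6  38] [282.2  51.7] [464.   21.7 172. ] [465.8  20.9 185. ]
bright [302  55  16  15  95] [308.9  62.9] [478.9  37.6 172. ] [480.  36. 185.]
bright [273  78  22  47 428] [285.1  98.5] [496.1  11.2 172. ] [496.4  10.9 185. ]
bright [323  80  10  12  68] [327.6  85.3] [499.2  45.1 172. ] [499.4  43.3 185. ]
bright [330 109   7  13  77] [332.8 114.9] [521.4  41.4 172. ] [520.7  39.6 185. ]
bright [227 129  12  17  89] [233.7 136.6] [507.7 -37.3 172. ] [507.5 -35.5 185. ]
bright [319 133  12  16  74] [323.6 140.3] [537.1  27.9 172. ] [535.7  26.8 185. ]

[... 2522 characters left out ...]
  59  60  69  60  76  79 151 164 169 133 133 131 131 130 128 110 108 177 185
113  93 182 150 118 120 120  85  60  59  40  39  40  97  98 114 112 124 129 110 110 107 109 109 185 185
120 173 135 189 111 118 119 120  57  59  38  41  39  76 103 105 110 109 109  99 101 189 145 113 185 180
187 186  97 187 178  94  95  99  85  59  51  39  39  39  98  98 104 100 101  98 183 188  88 162 185 181
187 187 159  77  92  93  91  94  97  39  40  39  40  39  82  97  96  97  96  96  98 151 186 170 180 184
186 186 186 174  89 151 187 184  91  63  38  39  39  38  37  96  95 174 172  94  86 186 183 172 165 182
186 187 188 164 188 181  93 188 177 116  56  80  66  52  38  94 189 189  99 123 170 180 183 173 152 182
```

```bash
python3 - <<'E'
from h import *
d=load('w14'); a=np.radians(-22); x=np.array([np.cos(a),np.sin(a)]); y=np.array([-x[1],x[0]]); A=np.array([502.3,4.3])
for z in(168,172):
  for px,py in((14.5,12),(14.5,-12),(0,0),(-31,0)): print(z,px,py,proj(d,(*(A+px*x+py*y),z+(26 if px<-20 else 0))).round(1))
g=cv2.cvtColor(d['pixels'],cv2.COLOR_BGR2GRAY); print(proj(d,(*A,185)).round(1))
print('\n'.join('%d: '%v+' '.join('%3d'%g[v,u] for u in range(256,308,2)) for v in range(44,134,3)))
E
```

```text
168 14.5 12 [294.7 128.6]
168 14.5 -12 [264.8 128.6]
168 0 0 [279.7 109.8]
168 -31 0 [279.9  63.6]
172 14.5 12 [294.9 128.8]
172 14.5 -12 [264.6 128.8]
172 0 0 [279.8 109.8]
172 -31 0 [279.9  62.9]
[279.8 109.7]
44: 187 186 185 185 185 185 184 183 186 187 186 186 187 186 186 186 186 186 186 184 185 186 185 186 186 186
47: 186 187 186 185 183 146 122 100  94 101  97  96  94  96  99  99 106 124 145 172 185 186 186 186 184 185
50: 163 116 102  97 108 112 115 115  84 188 180 171 174 173 172 165 122 187 120 113 111 103  98 142 184 186
53: 107 161 156 111 115 114 114 115  93 113  88 101 100 101 133 189 174 186 116 116 116 116 116 114 117 113
56: 182 141 186 147 114 114 115 115  26  28  34  36  39  42  20 140 134 171 117 115 117 118 130 146 185 150
59: 151 180 141 186 117 114 115 115  27  29  36  39  41  42  22 101 108  94 125 131 136 134 128 185 184 187
62: 102 187 147  93 114 108 104 106  27  31  36  40  40  39  21  94 118 134 122 126 135 116  62 136 186 187
65:  66  77 112 115 113 105 105 106  24  33  38  41  41  38  20  90 118 116 118 117 135 136 136 127 136 185
68:  40  39  86 114 108 
[... 1662 characters left out ...]
52  83 186 188 188 188 103 113 121 135 134 134
116:  60  59  59  65  69  70  71  72  71  55  38  40  40  39 124 189 186 188 188 187 110 113 127 133 133 134
119:  59  59  59  65  68  70  70  70  70  67  42  30  34  58 151 183 187 187 183 188 111 114 133 133 134 133
122:  59  60  58  58  68  70  68  62  75  82  83  82  83 109 186  96 166 179 185 121 110 114 127 133 133 133
125:  59  59  59  65  68  67  62  59  73  76  75  77  77  73 131 152 128 171 176 178 115 116 133 133 133 132
128:  58  59  60  59  56  60  43  40  41  46  48  53  59  48  49  50  47 110 113 110 111 112 125 133 132 130
131:  57  59  57  59  59  50  39  40  39  40  40  40  39  76 103 103 113 111 112 112 111 112 116 124 113 124
```

The clip straddles the shaft symmetrically (u 262–296 about the head at 279). Its jaw tips reach about 14 mm past the axis, against 14.5 nominal, and nothing touches the robot. Handing in.

```bash
python3 -c "
from workcell import ctrl
print(ctrl.close_job())"
```

```text
the job is handed in; nothing more can be done
None
```

The disc, the taller sleeve and the snap clip are all fitted on the rotator, and I handed the job in at about 37 s of the 72 s allowed. No verdict was reported.

- **Disc:** I lowered it until its teeth met the drive pin, then turned it about 25° under light pressure. It dropped 5.2 mm against 5.5 mm nominal, and the lowering ended at 16.5 N vertical.
- **Sleeve:** the taller one went down onto the hub within about 0.3 mm of the expected height, at under 2 N.
- **Clip:** the push stopped hard at the predicted home position, about 18 N sideways with 0.5 mm of give. I did not see the snap as a force peak, because it happened within a move. I conclude it is home from that stop and the last wrist image.
- **Last check:** the wrist image shows the clip symmetric about the shaft. Its jaw tips are about 14 mm past the axis (14.5 mm nominal). The gripper was well clear and the wrist force near zero.

The highest reading was about 24 N in total, during the clip push. I did not check the bystanders' positions at the end, but I did not steer near any of them. Height and flatness of the clip come from the gripper's pose at release, not from a separate measurement.

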